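Turn a domed brass blank over with the hinged jig

TASK

Take the domed brass blank out of its wooden rail by its two ends, set it down flat, dome up, on the clear bench and take it again across its long sides; then lay it dome up in the pocket of the jig's hinged leaf without dropping it. Swing the leaf by its round bar all the way over so that the blank drops dome down into the nest on the other side, and leave it there under the fully closed leaf. Do not disturb the tape roll, the bangle or the pliers.

Things in the scene. Friction and masses are not known exactly. Their poses are not given: they have to be found in the camera images.
- blank_centre (a point): Centre (half-way up the 12 mm) of the brass blank: a plate 62 mm long in x, 34 mm wide in y, 12 mm thick in z, about 0.18 kg. Its face (+z) carries a smooth low dome, 28 mm across and 4 mm high, too shallow to grip; the back is flat. It starts dome up in the rail. Symmetric under a half turn about z.
- rail_floor (a point): Middle of the slot floor of the fixed wooden rail, 6 mm above the bench. The slot runs along x, 94 mm long, open at both ends, 37 mm wide between walls 16 mm high over its floor and 11.5 mm thick: the blank in it can be held only by its ends, fingers inside the slot. A clear place to lay the blank down is always at x 0.50, y -0.12 (bench, z 0).
- jig: The fixed steel jig, base 110 mm in x, 116 mm in y, 14 mm thick; origin on the bench under the middle of the hinge. The hinge axis runs along x, 33 mm above the bench. The leaf lies on the +y side when open; the nest is on the -y side. The middle of the hinge line (60 mm) is open, so a finger may reach down there.
- leaf_pocket (a point): Where the blank's centre comes when seated in the leaf; moves with it. Long side along x (hinge direction), 26 mm from the hinge. Leaf open: 32 mm above the bench, pocket floor at 26 mm. Corner posts 10 mm high leave 38 mm finger gaps amid the long sides, 3 mm play in y. End cheeks 25 mm high, flared, 3 mm play in x: fingers cannot hold the ends there.
- nest (a point): Where the centre of the blank comes when it lies home in the fixed nest, 26 mm to the -y side of the hinge, 32 mm above the bench: two rails (tops 26 mm above the bench) with an open space between for the dome, four end posts and an outer wall with flared tops. Some 4 mm play along x and 3 mm along y.
- leaf_bar (a point): Middle of the leaf's round bar handle, 10 mm in diameter, along the hinge direction x, 46 mm free between its two arms; 92 mm from the hinge axis; 33 mm above the bench with the leaf open or fully over, 125 mm upright. 37 mm of room between bar and leaf for a finger. It can turn between the fingers, so a gripper may point down all the way.
- leaf_hinge (a point): Middle of the hinge axis (moves with nothing but the jig); the leaf turns about this point's x axis.
- leaf (a joint): Leaf angle in rad: 0 open flat (pocket up, at +y), 1.57 upright, 3.14 fully over above the nest. Positive turns about the jig's +x. Light friction; it falls to either side when let go away from upright. Somewhat past upright the blank tips out of the pocket into the nest.
- masking_tape: Bystander: roll of masking tape, 96 mm across, 25 mm high, origin at the centre of its underside.
- brass_bangle: Bystander: brass bangle, about 60 mm across, 12 mm high, origin at the centre of its underside.
- pliers2: Bystander: blue-handled pliers lying flat, 133 mm long in y, 43 mm wide, 11 mm high, origin at the centre of the underside.
There are look-alikes about, which are no part of the job. What is shaped like the part that bears blank_centre but green or purple is not meant.

How it is judged:
By the outcome, as a careful person would: the job done as asked, in the order asked, and still so for the second after the job is handed in, with the robot touching nothing.
It also fails if it takes over 72 s, if anything falls off the work surface, if the arm or the gripper's body presses on something with over 40 N, if the wrist force passes 120 N, or if a joint passes its speed limit or range.

ROBOT

A 6-joint arm with a two-finger parallel gripper is mounted at the origin on a cart in front of the work surface, level with it; the furniture and walls round the work are solid. World frame = base frame: x ahead of the robot, y to its left, z up, the work surface at z = 0. Lengths are in m, angles in degrees, forces in N, time in s.
With the tool pointing down it reaches from about 0.35 to 0.875 m from the base axis. Payload 4.2 kg.
Tool frame: the origin (TCP) lies on the front face of the gripper's body, between the roots of the fingers; the fingertips stand 70 mm ahead of it and the grasp point (between the pads) lies 51 mm ahead of it; z points along the fingers, y is the line along which they close (so a half turn about z gives the same grasp; the last joint's range is limited). The gripper opens to 87 mm and grips with 3 to 60 N. Pads are 19 mm wide; open, the fingers measure 117 mm over their backs; the gripper's body (75 mm by 190 mm) begins 51 mm behind the grasp point.
Start: joints at [-50.271, 22.042, 0.453, 0, -68.411, -14.817], TCP at [0.263, -0.567, 0.292] pointing down, gripper open.
Joint ranges: [-179.83, 179.83], [-69.29, 118.12], [-61.27, 80.66], [-181.25, 117.63], [-171.15, -9.14], [-177.46, 177.46]. Speed limits (degrees/s): [159.86, 159.86, 180, 180, 180, 180].

INTERFACE

Orientations are given as a 3x3 rotation matrix whose columns are the frame's x, y, z axes.
In Python, from station import r gives the robot as it stands.
- The arm moves only by the shell command python3 -m pendant 'ROWS' [OPENING]. ROWS is JSON, a list of rows, each a list of 2 entries, a list of its own where there are three numbers: the shift along the tool's x, y, z in mm, then the turn, a rotation vector about the tool's x, y, z in rad. A call has 1 to 10 rows; each row is the pose to reach, as a shift and turn from the pose commanded when the call began, along the tool's axes at that moment; what a row does not reach only later rows make up. A row lasts 1/10 s, in which the tool goes at most 50 mm and 8.59 degrees, less where a joint would pass 70% of its speed; a pose out of reach is approached as far as the arm can. A call with a gripper value outside its range is refused whole. OPENING is the opening, from 0 (shut) to 1 (fully open), set as the call begins (- or left out, the last holds). The fingers move at their own pace and stop on an object; the grip force is fixed at half the most. Time passes only in rows, so rows that repeat a pose let the fingers close. It gives the time, the measured TCP pose, the force, the opening and the grip force at its end, in the units of the state.
- r.sense(): the state, without advancing time (a new reading comes with each control period).
- r.capture(name): name is "scene" or "top" or "wrist"; returns a dict with "frame" (400x640x3 uint8, red, green, blue), "vertical_fov" (degrees; the focal length in pixels is half the picture's height over the tangent of half this angle, whatever the lens; pixels are square), "cx", "cy" (the principal point, pixels), "distortion" ([k1, k2, p1, p2, k3] as OpenCV has them; the pictures are not rectified), "rvec" (rotation vector, rad) and "tvec" (3), from world to camera coordinates, as OpenCV has them. Camera axes: x right, y down, z forward; pixel columns grow to the right and rows downward; lengths in m; the calibration is good to about 2 mm. A picture is of the moment at which its call begins. There is no depth.
- r.finish_job(): hands the job in; it is judged then, once.
The state is a dict: "time_s": time; "joints": joint angles; "joint_velocities": joint speeds; "effort": joint torques, N m; "tcp_pos": TCP position; "ee_rot": TCP orientation; "wrist_force": force on the tool from outside, world axes, zero at the start; "moment": the same for the moment, N m; "gripper_width": opening from 0.0 (shut) to 1.0 (fully open); "gripper_force": force on a finger pad.
Only numpy, scipy, OpenCV 4.12 (cv2) and the standard library are available. Lean on these libraries where they do the work, as an engineer would, in place of code of your own. Each camera call takes 0.05 s, during which the arm holds its last target. There are 200 camera calls.

## Working session

There is one attempt and no reset: what is moved stays moved. The work goes in short steps, Python scripts to look and compute and a shell command to move; the robot and the scene stay as the last step left them, time stands still between calls to the robot, and variables do not carry over. Pictures are saved under pics/ and viewed, at most 10 in all, crops included, and the job is handed in when it is done.

```bash
mkdir -p pics; ls; cat > h.py <<'E'
import numpy as np, cv2
from station import r
def cap(n):
    c=r.capture(n); c['frame']=np.ascontiguousarray(c['frame']); h,w=c['frame'].shape[:2]
    f=h/2/np.tan(np.radians(c['vertical_fov'])/2)
    c['K']=np.array([[f,0,c['cx']],[0,f,c['cy']],[0,0,1]]); c['D']=np.array(c['distortion'],float)
    c['R']=cv2.Rodrigues(np.array(c['rvec'],float))[0]; c['t']=np.array(c['tvec'],float); return c
def ray(c,px,z):
    u=cv2.undistortPoints(np.array(px,float).reshape(-1,1,2),c['K'],c['D']).reshape(-1,2)
    d=np.c_[u,np.ones(len(u))]@c['R']; o=-c['R'].T@c['t']
    return o+d*((z-o[2])/d[:,2])[:,None]
def proj(c,P):
    return cv2.projectPoints(np.array(P,float).reshape(-1,1,3),np.array(c['rvec'],float),c['t'],c['K'],c['D'])[0].reshape(-1,2)
def save(n,im): cv2.imwrite('pics/'+n+'.png',cv2.cvtColor(im,cv2.COLOR_RGB2BGR))
E
python3 - <<'E'
from h import *
import pickle
for n in("top","scene"):
    c=cap(n); save(n+'0',c['frame']); pickle.dump(c,open(n+'0.pkl','wb'))
s=r.sense(); print(s['ee_rot'],s['tcp_pos'],s['time_s'],s['gripper_width'])
E
```

```text
pics
[[-9.07001015e-01 -4.21127344e-01 -9.58716336e-04]
 [-4.21128414e-01  9.06999336e-01  1.75034400e-03]
 [ 1.32437362e-04  1.99130647e-03 -9.99998009e-01]] [ 0.26311133 -0.56646792  0.29126566] 0.1 0.9996523628206402
```

View pics/top0.png

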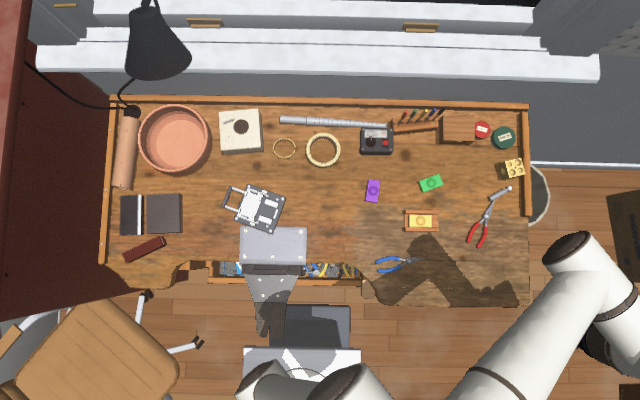

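View pics/scene0.png

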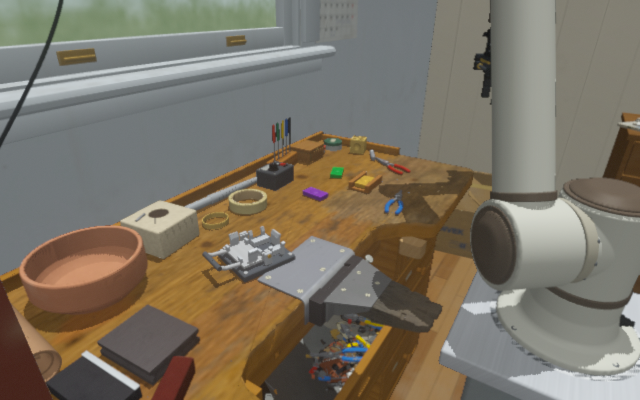

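Top view: candidates for the blank are the yellow plate with a dome in the wooden rail at (421,221), the purple (373,190) and green (431,183) look-alikes, and the yellow block with knobs at (514,168). By colour and rail I choose (421,221). The jig is at (258,208), with its bar at about (230,196). The scene view agrees, with the blank at (366,182) and the jig at (250,252).

```bash
python3 - <<'E'
from h import *
import pickle
c=pickle.load(open('top0.pkl','rb')); f=c['frame']
a=cv2.resize(f[195:245,385:465],(640,400),interpolation=cv2.INTER_CUBIC)
b=cv2.resize(f[175:240,215:295],(640,520),interpolation=cv2.INTER_CUBIC)[:, :]
save('crop1',cv2.resize(np.vstack([a[:,:],b]),(417,600)))
hsv=cv2.cvtColor(f,cv2.COLOR_RGB2HSV)
print(hsv[221,421],hsv[221,432],hsv[211,421],hsv[225,421])
m=cv2.inRange(hsv,(20,120,150),(35,255,255)); m[:,:385]=0;m[:,465:]=0;m[:195]=0;m[245:]=0
k=max(cv2.findContours(m,0,2)[0],key=cv2.contourArea); rc=cv2.minAreaRect(k); print('blank',rc)
w=ray(c,cv2.boxPoints(rc),.018); print(w.round(4),w.mean(0))
print('jig',ray(c,[[258,208],[230,196]],.03))
print('clear',proj(c,[.5,-.12,0]), -c['R'].T@c['t'])
E
```

```text
[ 25 114 249] [ 13 141 196] [ 13 135 212] [ 23 127 235]
blank ((418.0, 220.5), (11.0, 18.0), 90.0)
[[ 0.5173 -0.2867  0.018 ]
 [ 0.5183 -0.3365  0.018 ]
 [ 0.4881 -0.3364  0.018 ]
 [ 0.4871 -0.2867  0.018 ]] [ 0.50270828 -0.31158219  0.018     ]
jig [[0.52663491 0.12621215 0.03      ]
 [0.55780905 0.20391124 0.03      ]]
clear [[347.8569844  220.47036727]] [ 0.41987564 -0.04949077  1.18865552]
```

View pics/crop1.png

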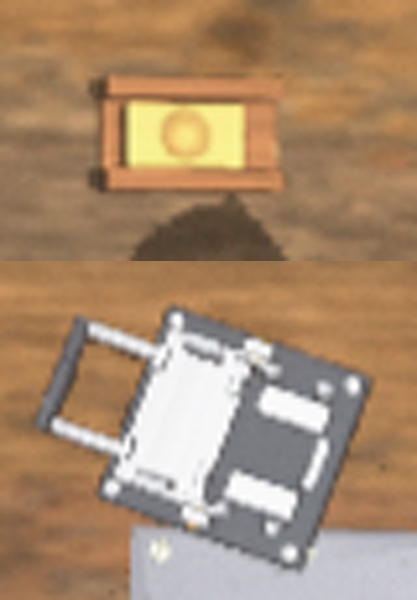

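The crop confirms a yellow domed blank in the wooden rail, with its long side along world y and its dome at about px (420.5,221). The jig is seen open, bar to the upper left.

```bash
cat >> h.py <<'E'
from scipy.spatial.transform import Rotation as Ro
def Rd(yaw): # yaw deg: world direction of tool y, tool z down
    a=np.radians(yaw); y=np.array([np.cos(a),np.sin(a),0]); z=np.array([0,0,-1.]); return np.c_[np.cross(y,z),y,z]
def go(p,yaw):
    s=r.sense(); R=np.array(s['ee_rot'])
    print('shift',(R.T@(np.array(p)-s['tcp_pos'])*1000).round(1),'turn',Ro.from_matrix(R.T@Rd(yaw)).as_rotvec().round(4),'t',round(s['time_s'],2))
E
python3 - <<'E'
from h import *
go([.503,-.316,.22],90)
E
```

```text
shift [-323.1  126.    71.5] turn [ 0.0019 -0.0006  0.4347] t 0.1
```

```bash
python3 -m pendant '[[[-40,15,9],[0,0,0.05]],[[-80,31,18],[0,0,0.1]],[[-120,47,27],[0,0,0.16]],[[-160,62,36],[0,0,0.22]],[[-200,78,45],[0,0,0.28]],[[-240,93,54],[0,0,0.34]],[[-280,109,63],[0,0,0.40]],[[-310,121,69],[0.002,0,0.43]],[[-323,126,71],[0.002,0,0.435]],[[-323,126,71],[0.002,0,0.435]]]' 1
python3 - <<'E'
from h import *
import pickle
c=cap('wrist'); save('w1',c['frame']); pickle.dump(c,open('w1.pkl','wb'))
f=c['frame']; hsv=cv2.cvtColor(f,cv2.COLOR_RGB2HSV)
print(proj(c,[[.503,-.316,.018]]), -c['R'].T@c['t'])
go([.503,-.316,.22],90)
E
```

```text
time_s: 1.1
tcp_pos: [0.504, -0.3152, 0.2205]
ee_rot: [[-1.0, -0.003, -0.001], [-0.003, 1.0, -0.001], [0.001, -0.001, -1.0]]
wrist_force: [-1.1, -0.5, 0.6]
gripper_width: 1.002
gripper_force: 0.0
[[315.31097879 184.77540068]] [ 0.43216249 -0.3163117   0.31368323]
shift [0.2 0.1 0.9] turn [-0.0016 -0.0006  0.0014] t 1.15
```

View pics/w1.png

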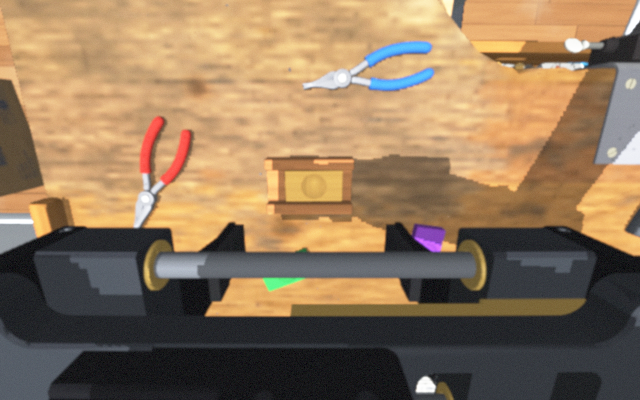

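The wrist view shows the blank in the rail at about (314,185), purple at (428,237), green at (285,268) and blue pliers at (370,75). I'll refine from this picture.

```bash
python3 - <<'E'
from h import *
import pickle
c=pickle.load(open('w1.pkl','rb')); f=c['frame']; hsv=cv2.cvtColor(f,cv2.COLOR_RGB2HSV)
for u in range(262,360,3): print(u,hsv[176,u],hsv[195,u],end=' | ')
save('cropw1',cv2.resize(f[140:230,250:370],(800,600),interpolation=cv2.INTER_CUBIC))
E
```

```text
262 [ 16 106 223] [ 20 108 244] | 265 [ 16 107 225] [ 18 106 236] | 268 [ 20 121 254] [ 19 119 252] | 271 [ 19 121 253] [ 19 122 253] | 274 [ 19 123 253] [ 19 122 253] | 277 [ 17 129 252] [ 16 132 251] | 280 [ 13 145 176] [ 13 143 175] | 283 [ 13 146 170] [ 13 141 175] | 286 [ 20 144 227] [ 18 149 221] | 289 [ 20 144 230] [ 20 144 232] | 292 [ 20 147 231] [ 20 145 231] | 295 [ 20 144 231] [ 20 143 232] | 298 [ 20 148 229] [ 20 146 230] | 301 [ 20 145 231] [ 20 145 232] | 304 [ 20 144 228] [ 19 148 222] | 307 [ 19 149 215] [ 19 148 209] | 310 [ 20 146 215] [ 19 146 212] | 313 [ 19 146 217] [ 20 144 213] | 316 [ 18 148 216] [ 19 149 211] | 319 [ 19 144 216] [ 19 146 210] | 322 [ 20 144 226] [ 19 145 218] | 325 [ 20 143 233] [ 20 147 232] | 328 [ 20 145 231] [ 20 145 230] | 331 [ 20 149 230] [ 20 145 232] | 334 [ 20 145 230] [ 20 144 231] | 337 [ 20 147 229] [ 20 141 232] | 340 [ 20 142 231] [ 20 142 231] | 343 [ 15 145 178] [ 14 146 175] | 346 [ 12 141 173] [ 12 142 176] | 349 [ 13 141 172] [ 13 141 177] | 352 [ 13 113 147] [ 15 113 126] | 355 [ 15 100 133] [ 16 112 130] | 358 [ 14 107 133] [ 16 118 127] |
```

View pics/cropw1.png

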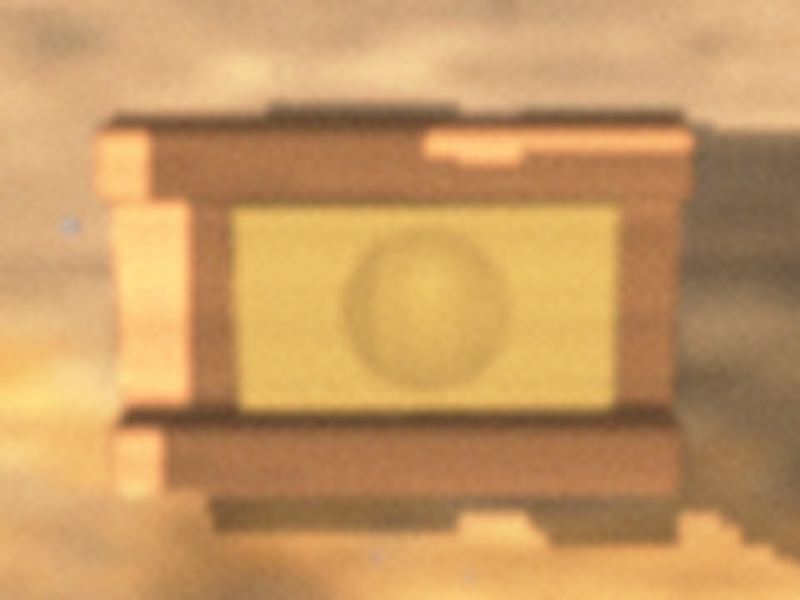

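The blank's face spans (285,170.8)–(342.5,201.2) in the wrist picture, square to the tool and dome up.

```bash
python3 - <<'E'
from h import *
import pickle
c=pickle.load(open('w1.pkl','rb'))
w=ray(c,[[285,170.8],[342.5,170.8],[285.6,201.2],[342.5,201.2]],.018); print(w.round(4),w.mean(0).round(4))
p=w.mean(0); go([p[0],p[1],.079],90)
E
```

```text
[[ 0.4879 -0.3482  0.018 ]
 [ 0.4877 -0.2873  0.018 ]
 [ 0.5215 -0.3483  0.018 ]
 [ 0.5213 -0.2863  0.018 ]] [ 0.5046 -0.3175  0.018 ]
shift [ -1.4  -1.2 141.9] turn [-0.0016 -0.0006  0.0014] t 1.15
```

```bash
python3 -m pendant '[[[-1,-1,30],[-0.0015,0,0]],[[-1.4,-1.2,65],[-0.0015,0,0]],[[-1.4,-1.2,95],[-0.0015,0,0]],[[-1.4,-1.2,115],[-0.0015,0,0]],[[-1.4,-1.2,128],[-0.0015,0,0]],[[-1.4,-1.2,136],[-0.0015,0,0]],[[-1.4,-1.2,141],[-0.0015,0,0]],[[-1.4,-1.2,141],[-0.0015,0,0]]]' 1
python3 -m pendant '[[[0,0,0],[0,0,0]],[[0,0,0],[0,0,0]],[[0,0,0],[0,0,0]],[[0,0,0],[0,0,0]],[[0,0,0],[0,0,0]],[[0,0,0],[0,0,0]]]' 0.5
```

```text
time_s: 1.95
tcp_pos: [0.5046, -0.3183, 0.0804]
ee_rot: [[-1.0, 0.001, 0.001], [0.001, 1.0, -0.001], [-0.001, -0.001, -1.0]]
wrist_force: [0.2, 0.2, 1.4]
gripper_width: 1.0
gripper_force: 0.0
time_s: 2.55
tcp_pos: [0.5048, -0.3178, 0.0807]
ee_rot: [[-1.0, 0.0, 0.001], [0.0, 1.0, -0.001], [-0.001, -0.001, -1.0]]
wrist_force: [-0.4, 1.5, 2.6]
gripper_width: 0.706
gripper_force: 30.0
```

```bash
python3 -m pendant '[[[0,0,-8],[0,0,0]],[[0,0,-22],[0,0,0]],[[0,0,-44],[0,0,0]],[[1,15,-60],[0,0,0]],[[3,50,-65],[0,0,0]],[[4,95,-65],[0,0,0]],[[5,140,-65],[0,0,0]],[[5,178,-65],[0,0,0]],[[5,197,-65],[0,0,0]],[[5,198,-60],[0,0,0]]]'
python3 - <<'E'
from h import *
s=r.sense();print(np.round(s['joints'],1),s['gripper_width'],s['gripper_force'])
go([.5,-.12,.0756],90)
c=cap('wrist'); save('w2',c['frame'])
import pickle
d=pickle.load(open('top0.pkl','rb')); print(ray(d,[[373,190],[323,150],[285,148],[305,228],[242,228]],.02).round(3))
E
```

```text
time_s: 3.55
tcp_pos: [0.5, -0.118, 0.1417]
ee_rot: [[-1.0, -0.004, 0.003], [-0.004, 1.0, -0.0], [-0.003, -0.0, -1.0]]
wrist_force: [-0.3, -0.5, -1.6]
gripper_width: 0.706
gripper_force: 30.0
[  4.9  20.9 -26.4   0.1 -42.6 -94.7] 0.7057845370113971 29.996214509010315
shift [ 0.1 -2.  66.1] turn [-0.0004  0.0025  0.0036] t 3.55
[[ 0.584 -0.187  0.02 ]
 [ 0.693 -0.047  0.02 ]
 [ 0.697  0.059  0.02 ]
 [ 0.476 -0.002  0.02 ]
 [ 0.472  0.169  0.02 ]]
```

View pics/w2.png

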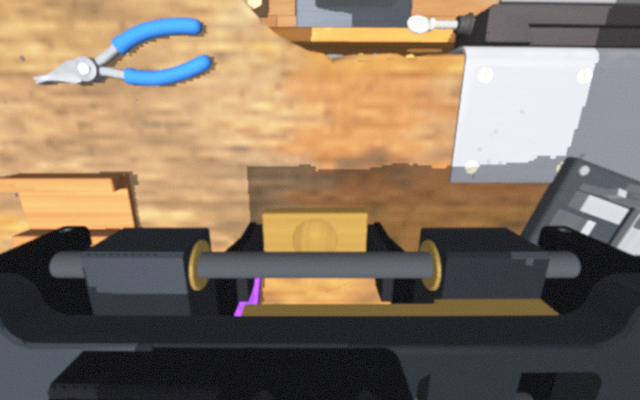

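The blank is held level and dome up between the fingers at (315,232). The jig's nest side shows at the right (590,200), and the rail is empty at the left.

```bash
python3 -m pendant '[[[0,-2,15],[0,0.002,0.003]],[[0,-2,35],[0,0.002,0.003]],[[0,-2,50],[0,0.002,0.003]],[[0,-2,58],[0,0.002,0.003]],[[0,-2,62],[0,0.002,0.003]],[[0,-2,64],[0,0.002,0.003]],[[0,-2,65.5],[0,0.002,0.003]],[[0,-2,66.5],[0,0.002,0.003]],[[0,-2,66.5],[0,0.002,0.003]]]'
```

```text
time_s: 4.5
tcp_pos: [0.5001, -0.1221, 0.0747]
ee_rot: [[-1.0, 0.003, -0.0], [0.003, 1.0, -0.001], [0.0, -0.001, -1.0]]
wrist_force: [-0.8, -1.1, 2.5]
gripper_width: 0.707
gripper_force: 30.0
```

```bash
python3 -m pendant '[[[0,0,0],[0,0,0]],[[0,0,0],[0,0,0]],[[0,0,0],[0,0,0]],[[0,0,0],[0,0,0]],[[0,0,-10],[0,0,0]],[[0,0,-30],[0,0,0]],[[0,0,-60],[0,0,0]],[[0,0,-100],[0,0,0]],[[0,0,-100],[0,0,0]],[[0,0,-100],[0,0,0]]]' 1
python3 - <<'E'
from h import *
c=cap('wrist'); f=c['frame']; hsv=cv2.cvtColor(f,cv2.COLOR_RGB2HSV)
q=proj(c,[[.5,-.12,.012]])[0]; u,v=q.astype(int); print(q,hsv[v-12,u],hsv[v-12,u+20],hsv[v-35,u])
m=cv2.inRange(hsv,(17,135,100),(24,255,255)); mm=np.zeros_like(m); mm[v-50:v+50,u-60:u+60]=m[v-50:v+50,u-60:u+60]
mm=cv2.morphologyEx(mm,cv2.MORPH_OPEN,np.ones((5,5)))
k=max(cv2.findContours(mm,0,1)[0],key=cv2.contourArea); rc=cv2.minAreaRect(k);print(rc)
w=ray(c,cv2.boxPoints(rc),.012);print(w.round(4),w.mean(0).round(4))
save('w3',cv2.resize(f[v-50:v+50,u-70:u+70],(700,500),interpolation=cv2.INTER_CUBIC))
go([.5,-.122,.175],180)
E
```

```text
time_s: 5.5
tcp_pos: [0.5002, -0.1218, 0.1752]
ee_rot: [[-1.0, 0.003, 0.002], [0.003, 1.0, 0.0], [-0.002, 0.0, -1.0]]
wrist_force: [-0.4, -0.1, -0.4]
gripper_width: 0.998
gripper_force: 0.0
[317.84518449 194.95777257] [ 19 145 214] [ 19 144 227] [ 15 103 215]
((314.5, 193.0), (36.0, 65.0), 90.0)
[[ 0.4808 -0.153   0.012 ]
 [ 0.481  -0.0931  0.012 ]
 [ 0.516  -0.0922  0.012 ]
 [ 0.5158 -0.1542  0.012 ]] [ 0.4984 -0.1231  0.012 ]
shift [-0.6 -0.2 -1.1] turn [ 9.0000e-04 -1.0000e-03 -1.5743e+00] t 5.55
```

View pics/w3.png

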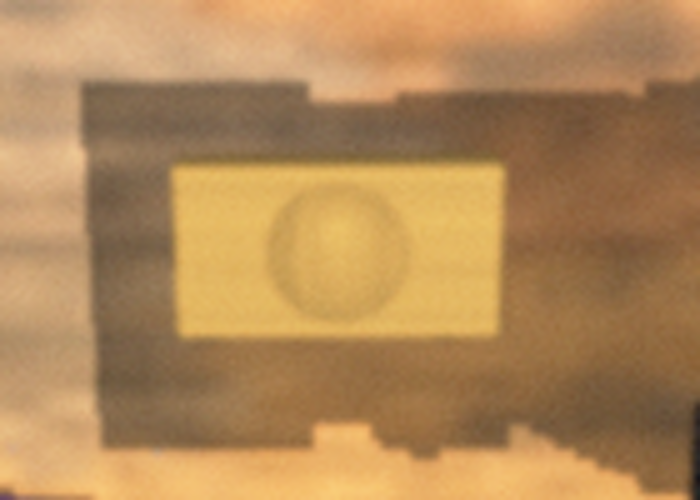

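The blank lies flat and dome up on the bench, its face filling crop (172,162)–(503,338), square to the tool. Next I turn the tool by 90° and regrip.

```bash
python3 -m pendant '[[[0,0,0],[0,0,-0.1]],[[0,0,0],[0,0,-0.23]],[[0,0,0],[0,0,-0.37]],[[0,0,0],[0,0,-0.51]],[[0,0,0],[0,0,-0.65]],[[0,0,0],[0,0,-0.79]],[[0,0,0],[0,0,-0.93]],[[0,0,0],[0,0,-1.07]],[[0,0,0],[0,0,-1.21]],[[0,0,0],[0,0,-1.35]]]'
python3 -m pendant '[[[0,0,0],[0,0,-0.12]],[[0,0,0],[0,0,-0.2]],[[0,0,0],[0,0,-0.223]],[[0,0,0],[0,0,-0.223]]]'
python3 - <<'E'
from h import *
go([.499,-.1225,.0735],180)
E
```

```text
time_s: 6.55
tcp_pos: [0.4989, -0.1219, 0.1721]
ee_rot: [[-0.217, -0.976, -0.005], [-0.976, 0.217, -0.0], [0.002, 0.005, -1.0]]
wrist_force: [-0.5, 0.2, 0.5]
gripper_width: 1.002
gripper_force: 0.0
time_s: 6.95
tcp_pos: [0.4993, -0.1219, 0.1727]
ee_rot: [[-0.002, -1.0, -0.004], [-1.0, 0.002, -0.0], [0.0, 0.004, -1.0]]
wrist_force: [-0.2, -0.3, -0.7]
gripper_width: 1.003
gripper_force: 0.0
shift [ 0.5 -0.1 99.2] turn [ 0.0038 -0.0005 -0.0022] t 6.95
```

```bash
python3 -m pendant '[[[0.5,0,25],[0.004,0,-0.002]],[[0.5,0,55],[0.004,0,-0.002]],[[0.5,0,78],[0.004,0,-0.002]],[[0.5,0,90],[0.004,0,-0.002]],[[0.5,0,96],[0.004,0,-0.002]],[[0.5,0,99],[0.004,0,-0.002]],[[0.5,0,99],[0.004,0,-0.002]]]' 1
python3 -m pendant '[[[0,0,0],[0,0,0]],[[0,0,0],[0,0,0]],[[0,0,0],[0,0,0]],[[0,0,0],[0,0,0]],[[0,0,0],[0,0,0]],[[0,0,0],[0,0,0]],[[0,0,0],[0,0,0]],[[0,0,0],[0,0,0]]]' 0.25
```

```text
time_s: 7.65
tcp_pos: [0.5001, -0.1224, 0.0751]
ee_rot: [[0.001, -1.0, 0.003], [-1.0, -0.001, -0.0], [0.0, -0.003, -1.0]]
wrist_force: [0.0, -0.2, 0.5]
gripper_width: 0.997
gripper_force: 0.0
time_s: 8.45
tcp_pos: [0.4992, -0.1225, 0.0746]
ee_rot: [[0.001, -1.0, 0.001], [-1.0, -0.001, -0.0], [0.0, -0.001, -1.0]]
wrist_force: [-2.4, 0.2, 1.5]
gripper_width: 0.384
gripper_force: 30.0
```

```bash
python3 -m pendant '[[[0,0,-8],[0,0,0]],[[0,0,-25],[0,0,0]],[[0,0,-55],[0,0,0]],[[-5,1,-90],[0,0,-0.08]],[[-25,4,-120],[0,0,-0.2]],[[-60,8,-145],[0,0,-0.33]],[[-100,13,-165],[0,0,-0.46]],[[-145,18,-180],[0,0,-0.59]],[[-190,23,-185],[0,0,-0.72]],[[-225,28,-185],[0,0,-0.85]]]'
python3 -m pendant '[[[-30,-12,0],[0,0,-0.13]],[[-40,-25,0],[0,0,-0.25]],[[-43,-31,0],[0,0,-0.33]],[[-43,-31,0],[0,0,-0.33]]]'
python3 - <<'E'
from h import *
import pickle
print(np.round(r.sense()['joints'],1))
c=cap('wrist'); save('w4',c['frame']); pickle.dump(c,open('w4.pkl','wb'))
E
```

```text
time_s: 9.45
tcp_pos: [0.4707, 0.1048, 0.2611]
ee_rot: [[0.756, -0.654, 0.005], [-0.654, -0.756, 0.002], [0.003, -0.005, -1.0]]
wrist_force: [1.1, 0.0, -2.3]
gripper_width: 0.38
gripper_force: 30.0
time_s: 9.85
tcp_pos: [0.4588, 0.1551, 0.2596]
ee_rot: [[0.926, -0.379, 0.002], [-0.379, -0.926, -0.0], [0.002, -0.001, -1.0]]
wrist_force: [-0.4, -0.2, -2.9]
gripper_width: 0.384
gripper_force: 30.0
[ 38.    9.9 -21.7   0.1 -58.3  29.7]
```

View pics/w4.png

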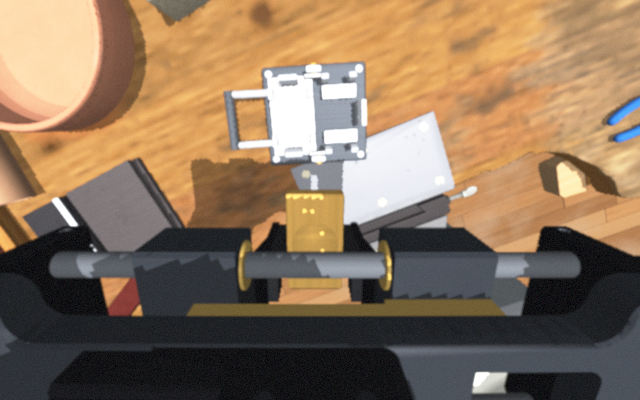

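The jig is clear at about (315,112), leaf open to the left, bar at (233,120), hinge knuckles at about (313,69) and (318,159). The blank is held at the bottom. I'll crop it for measurement.

```bash
python3 - <<'E'
from h import *
import pickle
c=pickle.load(open('w4.pkl','rb')); f=c['frame']
im=cv2.resize(f[55:170,220:375],(775,575),interpolation=cv2.INTER_CUBIC)
for k in range(0,775,50): cv2.putText(im,str(220+k//5),(k,8),0,.3,(255,0,0)); cv2.line(im,(k,10),(k,14),(255,0,0))
for k in range(0,575,50): cv2.putText(im,str(55+k//5),(0,k+4),0,.3,(255,0,0))
save('jig',im)
E
```

```text
(no output)
```

View pics/jig.png

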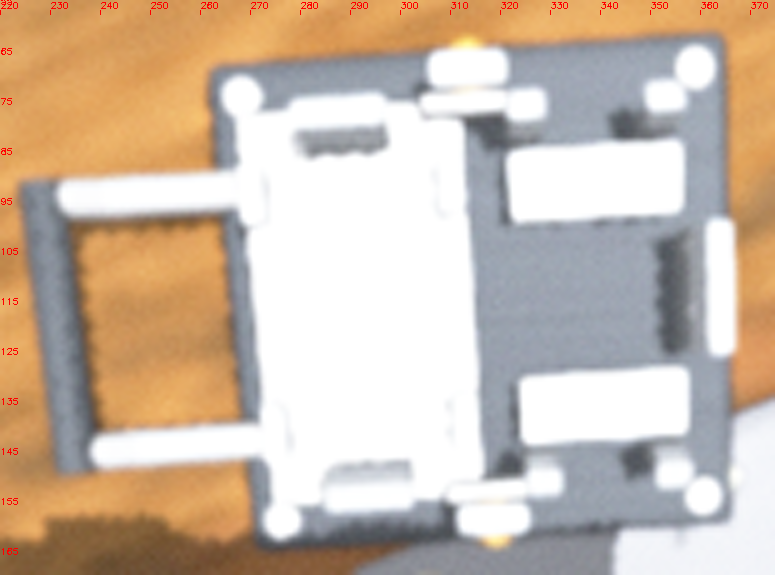

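```bash
cat > jig.py <<'E'
from h import *
import pickle
c=pickle.load(open('w4.pkl','rb'))
P=lambda l,z: ray(c,np.array(l)/5.+[219.9,54.9],z)
b=P([[213,70],[722,38],[262,545],[730,517]],.014); print('base',b.round(4).tolist(),b.mean(0).round(4))
for i,j in((0,1),(2,3),(0,2),(1,3)): d=b[j]-b[i]; print(np.linalg.norm(d).round(4),np.degrees(np.arctan2(d[1],d[0])).round(2))
k=P([[241,95],[697,66],[282,521],[704,495]],.018); print('screws',k.mean(0).round(4))
for i,j in((0,1),(2,3),(0,2),(1,3)): d=k[j]-k[i]; print(np.linalg.norm(d).round(4),np.degrees(np.arctan2(d[1],d[0])).round(2))
h=P([[467,43],[497,541]],.033); print('hinge',h.mean(0).round(4)); d=h[1]-h[0]; print(np.degrees(np.arctan2(d[1],d[0])).round(2),np.linalg.norm(d))
q=P([[42,184],[75,472]],.035); print('bar',q.mean(0).round(4)); d=q[1]-q[0]; print(np.degrees(np.arctan2(d[1],d[0])).round(2),np.linalg.norm(d))
e=P([[337,110],[370,498]],.051); print('cheek',e.mean(0).round(4))
E
python3 jig.py
```

```text
base [[0.597, 0.1601, 0.014], [0.5605, 0.0535, 0.014], [0.4963, 0.194, 0.014], [0.46, 0.0873, 0.014]] [0.5284 0.1237 0.014 ]
0.1127 -108.9
0.1127 -108.78
0.1063 161.43
0.106 161.42
screws [0.5285 0.1239 0.018 ]
0.1002 -108.84
0.1 -108.7
0.0941 161.27
0.0939 161.13
hinge [0.5282 0.1237 0.033 ]
161.45 0.10457528934985623
bar [0.5575 0.2113 0.035 ]
160.21 0.06075206770452679
cheek [0.5367 0.1489 0.051 ]
```

```bash
python3 - <<'E'
from h import *
import pickle
c=pickle.load(open('w4.pkl','rb')); s=r.sense(); R=np.array(s['ee_rot']); t=np.array(s['tcp_pos'])
print(proj(c,[t+R@[.031,y,.0626] for y in(-.017,.017)]))
f=c['frame'];hsv=cv2.cvtColor(f,cv2.COLOR_RGB2HSV); g=hsv[:,:,1].astype(int)
print('col315',[(v,*hsv[v,315]) for v in range(184,200,2)]); print('row205',[(u,*hsv[205,u]) for u in list(range(281,293,2))+list(range(338,350,2))])
go([.5366,.1486,.15],251.3)
E
```

```text
[[284.91116463 195.2070305 ]
 [344.42003111 195.36289301]]
col315 [(184, np.uint8(113), np.uint8(8), np.uint8(244)), (186, np.uint8(113), np.uint8(9), np.uint8(243)), (188, np.uint8(116), np.uint8(9), np.uint8(237)), (190, np.uint8(15), np.uint8(51), np.uint8(156)), (192, np.uint8(19), np.uint8(146), np.uint8(136)), (194, np.uint8(22), np.uint8(141), np.uint8(248)), (196, np.uint8(28), np.uint8(111), np.uint8(255)), (198, np.uint8(23), np.uint8(140), np.uint8(247))]
row205 [(281, np.uint8(14), np.uint8(132), np.uint8(131)), (283, np.uint8(13), np.uint8(132), np.uint8(135)), (285, np.uint8(17), np.uint8(141), np.uint8(150)), (287, np.uint8(19), np.uint8(150), np.uint8(204)), (289, np.uint8(19), np.uint8(149), np.uint8(215)), (291, np.uint8(19), np.uint8(151), np.uint8(209)), (338, np.uint8(19), np.uint8(147), np.uint8(201)), (340, np.uint8(19), np.uint8(150), np.uint8(202)), (342, np.uint8(19), np.uint8(140), np.uint8(200)), (344, np.uint8(12), np.uint8(6), np.uint8(210)), (346, np.uint8(108), np.uint8(11), np.uint8(242)), (348, np.uint8(113), np.uint8(9), np.uint8(242))]
shift [ 74.  -24.3 109.6] turn [-0.0001 -0.002  -0.0644] t 9.9
```

```bash
python3 -m pendant '[[[20,-6,20],[0,-0.001,-0.02]],[[45,-15,45],[0,-0.002,-0.04]],[[63,-21,68],[0,-0.002,-0.06]],[[71,-24,86],[0,-0.002,-0.064]],[[72.8,-24.3,98],[0,-0.002,-0.064]],[[72.8,-24.3,106],[0,-0.002,-0.064]],[[72.8,-24.3,109],[0,-0.002,-0.064]],[[72.8,-24.3,109],[0,-0.002,-0.064]]]'
python3 - <<'E'
from h import *
y=np.array([.3206,.9472,0]);x=np.array([.9472,-.3206,0])
go(np.array([.5366,.1486,.1010])-.0012*x,251.3)
E
```

```text
time_s: 10.7
tcp_pos: [0.5356, 0.1489, 0.151]
ee_rot: [[0.947, -0.32, 0.001], [-0.32, -0.947, 0.0], [0.001, -0.0, -1.0]]
wrist_force: [-0.2, -0.9, -2.5]
gripper_width: 0.385
gripper_force: 30.0
shift [-0.1  0.  50. ] turn [-0.0005 -0.0006  0.0005] t 10.7
```

```bash
python3 -m pendant '[[[0,0,10],[0,0,0]],[[0,0,22],[0,0,0]],[[0,0,30],[0,0,0]],[[0,0,35],[0,0,0]],[[0,0,39],[0,0,0]],[[0,0,42],[0,0,0]],[[0,0,44],[0,0,0]],[[0,0,44],[0,0,0]]]'
```

```text
time_s: 11.5
tcp_pos: [0.5359, 0.149, 0.1065]
ee_rot: [[0.947, -0.32, 0.0], [-0.32, -0.947, 0.0], [0.0, -0.0, -1.0]]
wrist_force: [-0.4, -0.9, -1.9]
gripper_width: 0.386
gripper_force: 30.0
```

```bash
python3 -m pendant '[[[0,0,1.5],[0,0,0]],[[0,0,3],[0,0,0]],[[0,0,4.5],[0,0,0]],[[0,0,5.5],[0,0,0]],[[0,0,6],[0,0,0]],[[0,0,6],[0,0,0]]]'
```

```text
time_s: 12.1
tcp_pos: [0.536, 0.149, 0.1006]
ee_rot: [[0.947, -0.32, 0.001], [-0.32, -0.947, 0.0], [0.001, -0.0, -1.0]]
wrist_force: [-0.3, 0.1, -2.0]
gripper_width: 0.389
gripper_force: 30.0
```

```bash
python3 -m pendant '[[[0,0,0.5],[0,0,0]],[[0,0,0.8],[0,0,0]],[[0,0,0.8],[0,0,0]]]'; python3 -m pendant '[[[0,0,0.4],[0,0,0]],[[0,0,0.7],[0,0,0]],[[0,0,0.7],[0,0,0]]]'
```

```text
time_s: 12.4
tcp_pos: [0.536, 0.1491, 0.1005]
ee_rot: [[0.947, -0.32, 0.001], [-0.32, -0.947, 0.0], [0.001, -0.001, -1.0]]
wrist_force: [-2.5, -0.3, 4.7]
gripper_width: 0.381
gripper_force: 30.0
time_s: 12.7
tcp_pos: [0.536, 0.1491, 0.1005]
ee_rot: [[0.948, -0.32, 0.001], [-0.32, -0.948, 0.0], [0.001, -0.001, -1.0]]
wrist_force: [-3.6, 0.1, 8.4]
gripper_width: 0.387
gripper_force: 30.0
```

```bash
python3 -m pendant '[[[0,0,-0.7],[0,0,0]],[[0,0,-0.7],[0,0,0]],[[0,0,-0.7],[0,0,0]],[[0,0,-0.7],[0,0,0]],[[0,0,-8],[0,0,0]],[[0,0,-22],[0,0,0]],[[0,0,-45],[0,0,0]],[[0,0,-75],[0,0,0]],[[-20,0,-105],[0,0,0]],[[-40,0,-120],[0,0,0]]]' 0.58
python3 - <<'E'
from h import *
y=np.array([.3206,.9472,0]);x=np.array([.9472,-.3206,0])
go(np.array([.5283,.1237,.16])+.092*y,251.3)
c=cap('wrist'); f=c['frame']; hsv=cv2.cvtColor(f,cv2.COLOR_RGB2HSV)
q=proj(c,[[.5366,.1486,.038]])[0]; u,v=q.astype(int); print(q,hsv[v,u])
m=cv2.inRange(hsv,(17,90,80),(32,255,255)); mm=np.zeros_like(m); mm[v-40:v+40,u-50:u+50]=m[v-40:v+40,u-50:u+50]
mm=cv2.morphologyEx(mm,cv2.MORPH_OPEN,np.ones((3,3)))
k=max(cv2.findContours(mm,0,1)[0],key=cv2.contourArea); rc=cv2.minAreaRect(k);print(rc)
w=ray(c,cv2.boxPoints(rc),.038);print(w.mean(0).round(4), [np.linalg.norm(w[i]-w[i-1]).round(4) for i in(1,2)])
save('w5',cv2.resize(f[max(0,v-60):v+60,u-90:u+70],(800,600),interpolation=cv2.INTER_CUBIC))
E
```

```text
time_s: 13.7
tcp_pos: [0.4988, 0.1623, 0.2222]
ee_rot: [[0.947, -0.321, 0.005], [-0.321, -0.947, 0.003], [0.004, -0.004, -1.0]]
wrist_force: [0.1, 0.1, -0.1]
gripper_width: 0.58
gripper_force: 0.0
shift [ 40.1 -64.6  62.6] turn [-0.0041 -0.0039  0.0001] t 13.7
[315.16844863 153.57838439] [ 29  93 255]
((316.0, 160.5), (45.0, 32.0), 90.0)
[0.5295 0.1501 0.038 ] [np.float64(0.0308), np.float64(0.0444)]
```

View pics/w5.png

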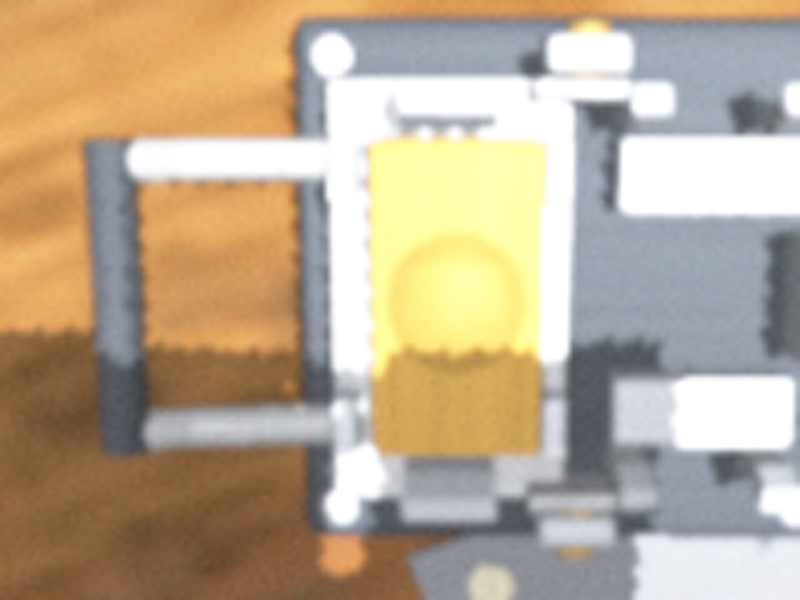

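The blank is seated flat and dome up in the leaf pocket, face at crop (372–545, 140–455). The bar is free at crop x≈115. Now I move to the bar.

```bash
python3 -m pendant '[[[8,-14,5],[0,0,0]],[[20,-32,15],[-0.004,-0.004,0]],[[32,-52,30],[-0.004,-0.004,0]],[[39,-63,45],[-0.004,-0.004,0]],[[39,-64.6,57],[-0.004,-0.004,0]],[[39,-64.6,62],[-0.004,-0.004,0]],[[39,-64.6,62],[-0.004,-0.004,0]]]' 0.46
python3 - <<'E'
from h import *
y=np.array([.3206,.9472,0])
go(np.array([.5278,.1239,.083])+.092*y,251.3)
E
```

```text
time_s: 14.45
tcp_pos: [0.555, 0.2098, 0.1558]
ee_rot: [[0.947, -0.32, -0.007], [-0.32, -0.947, -0.004], [-0.006, 0.006, -1.0]]
wrist_force: [0.4, -0.8, 0.1]
gripper_width: 0.462
gripper_force: 0.0
shift [ 2.2 -2.3 72.7] turn [0.0061 0.0055 0.0002] t 14.45
```

```bash
python3 -m pendant '[[[0,-1,15],[0.002,0.002,0]],[[1,-1,35],[0.002,0.002,0]],[[1,-1,52],[0.002,0.002,0]],[[1,-1,63],[0.002,0.002,0]],[[1,-1,69],[0.002,0.002,0]],[[1,-1,73],[0.002,0.002,0]],[[1,-1,73],[0.002,0.002,0]],[[1,-1,73],[0.002,0.002,0]]]'
python3 - <<'E'
from h import *
y=np.array([.3206,.9472,0])
go(np.array([.5278,.1239,.083])+.092*y,251.3)
E
```

```text
time_s: 15.25
tcp_pos: [0.557, 0.2112, 0.0849]
ee_rot: [[0.947, -0.32, -0.001], [-0.32, -0.947, -0.0], [-0.001, 0.001, -1.0]]
wrist_force: [0.3, 0.1, 0.4]
gripper_width: 0.458
gripper_force: 0.0
shift [0.4 0.1 1.9] turn [0.0006 0.0007 0.0008] t 15.25
```

```bash
python3 -m pendant '[[[0,0,1],[0,0,0]],[[0,0,1],[0,0,0]],[[0,0,1],[0,0,0]],[[0,0,1],[0,0,0]],[[0,0,1],[0,0,0]],[[0,0,1],[0,0,0]],[[0,0,1],[0,0,0]]]' 0.05
python3 - <<'E'
import numpy as np
# bar arc relative to start, tool y = -jig y, tool z = down
for d in range(0,181,5): a=np.radians(d); print(d,round(92*(1-np.cos(a)),1),round(-92*np.sin(a),1),end=' | ')
E
```

```text
time_s: 15.95
tcp_pos: [0.5573, 0.2128, 0.0834]
ee_rot: [[0.948, -0.32, 0.001], [-0.32, -0.948, 0.002], [0.0, -0.002, -1.0]]
wrist_force: [-0.5, 4.6, -1.5]
gripper_width: 0.107
gripper_force: 29.9
0 0.0 -0.0 | 5 0.4 -8.0 | 10 1.4 -16.0 | 15 3.1 -23.8 | 20 5.5 -31.5 | 25 8.6 -38.9 | 30 12.3 -46.0 | 35 16.6 -52.8 | 40 21.5 -59.1 | 45 26.9 -65.1 | 50 32.9 -70.5 | 55 39.2 -75.4 | 60 46.0 -79.7 | 65 53.1 -83.4 | 70 60.5 -86.5 | 75 68.2 -88.9 | 80 76.0 -90.6 | 85 84.0 -91.6 | 90 92.0 -92.0 | 95 100.0 -91.6 | 100 108.0 -90.6 | 105 115.8 -88.9 | 110 123.5 -86.5 | 115 130.9 -83.4 | 120 138.0 -79.7 | 125 144.8 -75.4 | 130 151.1 -70.5 | 135 157.1 -65.1 | 140 162.5 -59.1 | 145 167.4 -52.8 | 150 171.7 -46.0 | 155 175.4 -38.9 | 160 178.5 -31.5 | 165 180.9 -23.8 | 170 182.6 -16.0 | 175 183.6 -8.0 | 180 184.0 -0.0 |
```

```bash
python3 -m pendant '[[[0,-1.2,-3],[0,0,0]],[[0,-0.8,-8],[0,0,0]],[[0,0.2,-16],[0,0,0]],[[0,1.9,-23.8],[0,0,0]],[[0,4.3,-31.5],[0,0,0]],[[0,7.4,-38.9],[0,0,0]],[[0,11.1,-46],[0,0,0]],[[0,15.4,-52.8],[0,0,0]],[[0,20.3,-59.1],[0,0,0]],[[0,25.7,-65.1],[0,0,0]]]'
```

```text
time_s: 16.95
tcp_pos: [0.549, 0.1885, 0.1502]
ee_rot: [[0.947, -0.32, 0.002], [-0.32, -0.947, 0.003], [0.0, -0.004, -1.0]]
wrist_force: [-1.7, 9.1, 1.1]
gripper_width: 0.104
gripper_force: 30.0
```

```bash
python3 -m pendant '[[[0,5.5,-5.4],[0,0,0]],[[0,11.8,-10.3],[0,0,0]],[[0,18.6,-14.6],[0,0,0]],[[0,25.7,-18.3],[0,0,0]],[[0,33.1,-21.4],[0,0,0]],[[0,40.8,-23.8],[0,0,0]],[[0,48.6,-25.5],[0,0,0]],[[0,56.6,-26.5],[0,0,0]],[[0,64.6,-26.9],[0,0,0]],[[0,64.6,-26.9],[0,0,0]]]'
```

```text
time_s: 17.95
tcp_pos: [0.5276, 0.125, 0.1774]
ee_rot: [[0.947, -0.32, -0.001], [-0.32, -0.947, -0.0], [-0.001, 0.001, -1.0]]
wrist_force: [-2.7, 2.1, 8.2]
gripper_width: 0.105
gripper_force: 30.0
```

```bash
python3 -m pendant '[[[0,4,0],[0,0,0]],[[0,8,0.3],[0,0,0]],[[0,12,0.7],[0,0,0]],[[0,16,1.4],[0,0,0]],[[0,20,2.2],[0,0,0]],[[0,23.8,3.1],[0,0,0]],[[0,27.7,4.2],[0,0,0]],[[0,31.5,5.5],[0,0,0]],[[0,35.2,7],[0,0,0]],[[0,38.9,8.6],[0,0,0]]]'
python3 -m pendant '[[[0,3.6,1.8],[0,0,0]],[[0,7.1,3.7],[0,0,0]],[[0,10.5,5.8],[0,0,0]],[[0,13.9,8],[0,0,0]],[[0,17.1,10.4],[0,0,0]],[[0,20.2,12.9],[0,0,0]],[[0,23.2,15.6],[0,0,0]],[[0,26.2,18.3],[0,0,0]],[[0,26.2,18.3],[0,0,0]],[[0,26.2,18.3],[0,0,0]]]'
```

```text
time_s: 18.95
tcp_pos: [0.5151, 0.0882, 0.1664]
ee_rot: [[0.947, -0.32, -0.002], [-0.32, -0.947, -0.001], [-0.002, 0.002, -1.0]]
wrist_force: [-1.1, 1.1, 4.6]
gripper_width: 0.107
gripper_force: 30.0
time_s: 19.95
tcp_pos: [0.5067, 0.0636, 0.1481]
ee_rot: [[0.947, -0.32, -0.003], [-0.32, -0.947, -0.001], [-0.002, 0.002, -1.0]]
wrist_force: [-2.0, 2.2, -1.6]
gripper_width: 0.105
gripper_force: 30.0
```

```bash
python3 -m pendant '[[[0,2.8,2.9],[0,0,0]],[[0,5.4,6],[0,0,0]],[[0,7.9,9.1],[0,0,0]],[[0,10.3,12.3],[0,0,0]],[[0,12.5,15.7],[0,0,0]],[[0,14.6,19.1],[0,0,0]],[[0,16.5,22.6],[0,0,0]],[[0,18.3,26.2],[0,0,0]],[[0,21.4,33.6],[0,0,0]],[[0,21.4,33.6],[0,0,0]]]'
```

```text
time_s: 20.95
tcp_pos: [0.4999, 0.0432, 0.114]
ee_rot: [[0.947, -0.32, -0.003], [-0.32, -0.947, -0.001], [-0.002, 0.002, -1.0]]
wrist_force: [-1.8, 2.8, -0.4]
gripper_width: 0.102
gripper_force: 30.0
```

Remaining 160° to 180°: (5.5, 31.5).

```bash
python3 -m pendant '[[[0,1.3,3.8],[0,0,0]],[[0,2.4,7.7],[0,0,0]],[[0,3.3,11.6],[0,0,0]],[[0,4.1,15.5],[0,0,0]],[[0,4.7,19.5],[0,0,0]],[[0,5.1,23.5],[0,0,0]],[[0,5.4,27],[0,0,0]],[[0,5.5,29.5],[0,0,0]],[[0,5.5,29.5],[0,0,0]]]'
```

```text
time_s: 21.85
tcp_pos: [0.4984, 0.0386, 0.0859]
ee_rot: [[0.948, -0.319, -0.002], [-0.319, -0.948, -0.001], [-0.001, 0.002, -1.0]]
wrist_force: [-4.9, 5.2, 4.8]
gripper_width: 0.103
gripper_force: 30.0
```

```bash
python3 -m pendant '[[[0,0,1],[0,0,0]],[[0,0,2],[0,0,0]],[[0,0,2],[0,0,0]]]'
```

```text
time_s: 22.15
tcp_pos: [0.4984, 0.0386, 0.0856]
ee_rot: [[0.948, -0.319, -0.001], [-0.319, -0.948, -0.001], [-0.001, 0.001, -1.0]]
wrist_force: [-9.6, 4.6, 18.7]
gripper_width: 0.098
gripper_force: 30.0
```

The bar stops firmly with the same 2 mm pad slip as at upright, so the leaf is home. I release the bar and check.

```bash
python3 -m pendant '[[[0,0,-2],[0,0,0]],[[0,0,-2],[0,0,0]],[[0,0,-2],[0,0,0]],[[0,0,-2],[0,0,0]],[[0,0,-10],[0,0,0]],[[0,0,-25],[0,0,0]],[[0,0,-50],[0,0,0]],[[0,0,-85],[0,0,0]],[[-20,0,-125],[0,0,0]],[[-40,0,-140],[0,0,0]]]' 0.46
python3 - <<'E'
from h import *
s=r.sense();print(s['tcp_pos'],s['gripper_width'],s['wrist_force'])
y=np.array([.3206,.9472,0]); x=np.array([.9472,-.3206,0]); h=np.array([.5280,.1245,.035])
c=cap('wrist'); f=c['frame']; hsv=cv2.cvtColor(f,cv2.COLOR_RGB2HSV); g=cv2.cvtColor(f,cv2.COLOR_RGB2GRAY)
# dark bar profile along jig y, at x=+-8 mm
for o in(-12,8):
    ds=np.arange(-.110,-.070,.002); q=proj(c,[h+x*o/1000+y*d for d in ds]).astype(int); print([int(g[v,u]) if 0<=v<400 and 0<=u<640 else -1 for u,v in q])
m=cv2.inRange(hsv,(17,90,80),(32,255,255)); p=proj(c,[h-.026*y])[0]; print(p)
# yellow where leaf/pocket was (open side)?
q=proj(c,[h+d*y for d in(.02,.03,.04)]).astype(int); print([hsv[v,u].tolist() for u,v in q])
# bystanders by top camera: pixel change from the start
t=cap('top')['frame']; import pickle; t0=pickle.load(open('top0.pkl','rb'))['frame']
d=(np.abs(t.astype(int)-t0).max(2)>60).astype(np.uint8)
for n,(u,v,w) in dict(tape=(323,150,22),bangle=(285,148,16),pliers=(398,264,25),purple=(373,190,12),green=(431,183,12)).items():
    print(n,int(d[v-w:v+w,u-w:u+w].sum()),(2*w)**2)
save('top1',t)
E
```

```text
time_s: 23.15
tcp_pos: [0.4621, 0.0517, 0.2275]
ee_rot: [[0.947, -0.32, 0.005], [-0.32, -0.947, 0.001], [0.004, -0.003, -1.0]]
wrist_force: [-0.5, 0.9, -0.2]
gripper_width: 0.459
gripper_force: 0.0
[0.46208302 0.05167989 0.22753389] 0.45912851637363133 [-0.50359875  0.90750218 -0.24639192]
[145, 148, 144, 145, 142, 136, 115, 75, 90, 94, 83, 79, 93, 96, 96, 97, 102, 103, 105, 103]
[180, 182, 182, 179, 173, 175, 145, 129, 159, 157, 126, 90, 116, 114, 167, 186, 189, 184, 179, 178]
[250.46249327 153.70406441]
[[109, 32, 168], [106, 37, 165], [107, 28, 163]]
tape 0 1936
bangle 0 1024
pliers 301 2500
purple 0 576
green 0 576
```

```bash
python3 - <<'E'
from h import *
c=cap('wrist'); hsv=cv2.cvtColor(c['frame'],cv2.COLOR_RGB2HSV)
m=cv2.inRange(hsv,(18,138,110),(34,255,255)); m[215:]=0
n,_,st,ce=cv2.connectedComponentsWithStats(m)
print([(s[4],k.round()) for s,k in zip(st[1:],ce[1:]) if s[4]>25])
# bar height by parallax against second view: bar edge in two wrist rays
t=cap('top'); y=np.array([.3206,.9472,0]); h=np.array([.5280,.1245,.033])
g=cv2.cvtColor(t['frame'],cv2.COLOR_RGB2GRAY)
print(proj(t,[h-.092*y,h]), 'yellow top', [(s[4],k.round()) for s,k in zip(*[a[1:] for a in cv2.connectedComponentsWithStats(cv2.inRange(cv2.cvtColor(t['frame'],cv2.COLOR_RGB2HSV),(20,100,150),(35,255,255)))[2:]]) if s[4]>25])
E
```

```text
[(np.int32(27), array([472.,   6.])), (np.int32(33), array([443.,  24.])), (np.int32(51), array([419.,  28.])), (np.int32(27), array([447.,  46.])), (np.int32(34), array([223.,  70.])), (np.int32(306), array([431.,  92.])), (np.int32(40), array([262.,  90.])), (np.int32(28), array([ 83., 122.])), (np.int32(34), array([ 45., 154.]))]
[[290.31330099 218.97466003]
 [258.48596348 207.40675478]] yellow top [(np.int32(212), array([515., 168.])), (np.int32(49), array([323., 270.]))]
```

No loose blank appears in either view, the leaf is closed and the robot is clear.

```bash
python3 -c "
from station import r
print(r.finish_job())"
```

```text
the job is handed in; nothing more can be done
None
```

The job is handed in at about 23 s: the blank went in the order asked from rail to bench to leaf pocket, and the leaf is swung fully over and released. The blank cannot be seen under the leaf, but the bar reached its stop and no blank shows loose in either view. The tape and bangle look unchanged; pixels changed around the pliers, probably from the arm's shadow, as the arm never went near them.

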